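Uncover the loading block and load the resin sections by colour

TASK

Lift the aluminium cover plate straight up off the two dowels of the loading block, keeping it level all the time, and lay it on the blue rest stand, across both rubber bars, centred and lengthwise with the stand. Then set the red, green and yellow resin sections upright, polished face up, on the middle of the pads of their own colour on the block. Leave the black section and the steel cup where they are.

Things in the scene. Friction and masses are not known exactly. Their poses are not given: they have to be found in the camera images.
- cover_plate: Loose aluminium plate 58 x 212 x 8 mm (x, y, z), 0.2 kg; 22 mm windows at y = -52, 0, 52, end holes at y = +-92 mm. Starts level on a fixed dark steel block 50 mm wide, underside 28 mm above the bench, holes on two 8 mm dowels (0.5 mm play) that reach 12 mm above its underside. Its long edges overhang 4 mm: pinch across x at mid-length, lift straight up. Origin: centre of underside.
- plate_rest: Fixed stand for the plate: blue base 74 x 232 mm (x, y), 6 mm high, with two black rubber bars across it at y = -70 and 70 mm, tops 20 mm above the bench. The plate lies across both bars, long side along the stand's y, either way round, its underside then 20 mm above the stand's origin. Origin: centre of the underside, on the bench.
- section_red: Loose upright resin disc with a polished metal piece in its top face, resin brick red, 30 mm diameter, 18 mm high. Origin: centre of its underside, z up through the polished face. Grip it by the rim.
- section_green: Loose upright resin disc with a polished metal piece in its top face, resin dark green, 25 mm diameter, 20 mm high. Origin: centre of its underside, z up through the polished face. Grip it by the rim.
- section_yellow: Loose upright resin disc with a polished metal piece in its top face, resin sand yellow, 30 mm diameter, 17 mm high. Origin: centre of its underside, z up through the polished face. Grip it by the rim.
- pad_red: Fixed flat round red pad, 44 mm diameter, 4 mm thick, on the loading block; at the start seen through a window of the cover plate, which is too small for the sections. Origin: centre of its underside, 20 mm above the bench; its top is 24 mm above the bench. The three pads stand 52 mm apart in a row along their own y (the block's length), in any colour order.
- pad_green: Fixed flat round green pad, 44 mm diameter, 4 mm thick, on the loading block; at the start seen through a window of the cover plate, which is too small for the sections. Origin: centre of its underside, 20 mm above the bench; its top is 24 mm above the bench. The three pads stand 52 mm apart in a row along their own y (the block's length), in any colour order.
- pad_yellow: Fixed flat round yellow pad, 44 mm diameter, 4 mm thick, on the loading block; at the start seen through a window of the cover plate, which is too small for the sections. Origin: centre of its underside, 20 mm above the bench; its top is 24 mm above the bench. The three pads stand 52 mm apart in a row along their own y (the block's length), in any colour order.
- section_black: Loose upright resin disc with a polished metal piece in its top face, resin black, 30 mm diameter, 16 mm high. Origin: centre of its underside, z up through the polished face. Grip it by the rim. It belongs to no pad: a bystander that stays where it is.
- steel_cup: Loose open stainless cup, 58 mm diameter, 58 mm high; a bystander that stays where it is. Origin: centre of its underside. Beyond it, outside the work, stands a fixed hand press 250 mm high (x over 0.68, y -0.23 to -0.11); its red lever ball reaches out to x = 0.63, y = -0.21, 0.24 m above the bench: keep the gripper and arm clear of it.
Mind the look-alikes: they are no part of the job. What is shaped like the section_red but orange or purple is not meant.

How it is judged:
By the outcome, as a careful person would: the job done as asked, in the order asked, and still so for the second after the job is handed in, with the robot touching nothing.
It also fails if it takes over 115 s, if anything falls off the work surface, if the arm or the gripper's body presses on something with over 40 N, if the wrist force passes 120 N, or if a joint passes its speed limit or range.

ROBOT

A 6-joint arm with a two-finger parallel gripper is mounted at the origin on a cart in front of the work surface, level with it; the furniture and walls round the work are solid. World frame = base frame: x ahead of the robot, y to its left, z up, the work surface at z = 0. Lengths are in m, angles in rad, forces in N, time in s.
With the tool pointing down it reaches from about 0.375 to 0.975 m from the base axis. Payload 3.8 kg.
Tool frame: the origin (TCP) lies midway between the tips of the shut fingers; the grasp point (between the pads) lies 19 mm behind it; z points along the fingers, y is the line along which they close (so a half turn about z gives the same grasp; the last joint's range is limited). The gripper opens to 85 mm and grips with 20 to 120 N. Pads are 22 mm wide; open, the fingers measure 114 mm over their backs; the gripper's body (76 mm by 85 mm) begins 54 mm behind the grasp point. The pads swing forward as they close: fully open they stand 13 mm farther back than shut.
Start: joints at [1.069, 0.264, 1.604, -0, 1.274, -0.037], TCP at [0.303, 0.603, 0.231] pointing down, gripper open.
Joint ranges: [-2.63, 2.63], [-0.94, 2.18], [0.31, 2.57], [-1.31, 4.45], [0, 2.66], [-2.55, 2.55]. Speed limits (rad/s): [2.57, 2.57, 3.14, 3.14, 3.14, 3.14].

INTERFACE

Orientations are given as a rotation vector (axis times angle).
In Python, from workcell import bot gives the robot as it stands.
- The arm moves only by the tool servo_tool, never from a script. Its argument "series" is a list of rows, each a list of 7 numbers: the shift along the world's x, y, z in units of 0.15 m (1.0 is 0.15 m), then the turn, a rotation vector about the world's x, y, z in units of 180 degrees (1.0 is 180 degrees), then the closure, from 0 (fully open) to 1 (shut). A call has 1 to 20 rows; each row is the pose to reach, as a shift and turn from the pose commanded when the call began, turning the shorter way round; what a row does not reach only later rows make up. A row lasts 1/10 s, in which the tool goes at most 50 mm and 8.59 degrees, less where a joint would pass 70% of its speed; a pose out of reach is approached as far as the arm can. A call with a number of a shift or a turn outside -1 to 1 is refused whole. A call with a gripper value outside its range is refused whole. The fingers move at their own pace and stop on an object; "newtons" is the grip in N (left out, the last holds). Time passes only in rows, so rows that repeat a pose let the fingers close. It gives the time, the measured TCP pose, the force, the opening and the grip force at its end, in the units of the state.
- bot.read_state(): the state, without advancing time (a new reading comes with each control period).
- bot.read_camera(name): name is "side" or "top"; returns the picture (480x640x3 uint8, red, green, blue); there is no depth.
- bot.camera_info(name): a dict with "vertical_fov" (degrees; the focal length in pixels is half the picture's height over the tangent of half this angle, whatever the lens; pixels are square), "cx", "cy" (the principal point, pixels), "R" (3x3) and "t" (3): a world point X has camera coordinates R X + t. Camera axes: x right, y down, z forward; pixel columns grow to the right and rows downward; lengths in m; the calibration is good to about 2 mm. A picture is of the moment at which its call begins. camera_info takes no time and is no camera call.
- bot.finish_job(): hands the job in; it is judged then, once.
Trained networks look in the newest picture that a camera, given by its name, has taken for a name from the list of things; names that differ only in an ending like _2 or _b are one class to them, and where a whole thing is asked for, a point or a joint stands for the part that bears it (a point fixed in the world has none). Each returns a list of dicts, best first, with "score" (0 to 1); they miss things now and then, are a little off and sometimes report something else, mostly with a low value. They report only what shows in the picture. A call takes as long as a camera call. They do not tell look-alikes from the thing itself.
- bot.recognise(target, camera): "box" ([left, top, right, bottom] as shares, 0 to 1, of the picture: columns of its width, rows of its height, round what is visible of it).
- bot.trace(target, camera): "mask" (480x640 bool, what is visible of it) and "box" ([left, top, right, bottom] as shares, 0 to 1, of the picture: columns of its width, rows of its height, round what is visible of it).
- bot.mark_of(target, camera): "at" ([row, column] as shares, 0 to 1, of the picture: columns of its width, rows of its height: a listed point, or the origin of a listed thing).
The state is a dict: "time": time; "q": joint angles; "joint_vel": joint speeds; "joint_torque": joint torques, N m; "tool_pos": TCP position; "tcp_rot": TCP orientation; "wrist_force": force on the tool from outside, world axes, zero at the start; "torque": the same for the moment, N m; "width": opening from 0.0 (shut) to 1.0 (fully open); "grip_force": force on a finger pad.
Only numpy, scipy, OpenCV 4.12 (cv2) and the standard library are available. Lean on these libraries where they do the work, as an engineer would, in place of code of your own. Each camera call takes 0.05 s, during which the arm holds its last target. There are 200 camera calls.

## Working session

There is one attempt and no reset: what is moved stays moved. The work goes in short steps, Python scripts to look and compute and a tool call to move; the robot and the scene stay as the last step left them, time stands still between calls to the robot, and variables do not carry over. Pictures are saved under pics/ and viewed, at most 14 in all, crops included, and the job is handed in when it is done.

Besides the shell and the picture viewer there is one more tool, called after "Emit:" by a JSON object that holds its "api" and its "payload". servo_tool: Moves the arm, as the interface text tells. Shifts and turns lie within -1 to 1; 1 stands for 0.15 m of shift or 180 degrees of turn. Its arguments: {"type":"object","properties":{"series":{"type":"array","items":{"type":"array","items":{"type":"number"}}},"newtons":{"type":"number"}},"required":["series"]}

```bash
mkdir -p pics; cat > h.py <<'E'
import numpy as np, cv2
from workcell import bot
def cam(n):
    i=bot.camera_info(n); f=240/np.tan(np.radians(i["vertical_fov"])/2)
    return f,i["cx"],i["cy"],np.array(i["R"]),np.array(i["t"])
def back(n,row,col,z):
    f,cx,cy,R,t=cam(n); d=R.T@np.array([(col-cx)/f,(row-cy)/f,1]); o=-R.T@t
    return o+d*(z-o[2])/d[2]
def proj(n,X):
    f,cx,cy,R,t=cam(n); c=R@np.array(X)+t
    return np.array([cy+f*c[1]/c[2],cx+f*c[0]/c[2]])
def save(n,name,crop=None,k=1):
    im=bot.read_camera(n)[:,:,::-1]
    if crop: r0,r1,c0,c1=crop; im=im[r0:r1,c0:c1]
    cv2.imwrite("pics/"+name+".png",cv2.resize(im,None,fx=k,fy=k,interpolation=cv2.INTER_CUBIC)); return im
E
python3 - <<'E'
from h import *
for n in("top","side"):
    save(n,n+"0"); f,cx,cy,R,t=cam(n); print(n,f,cx,cy,(-R.T@t).round(3),R.round(2).tolist())
for n in("top","side"):
  for k in "cover_plate plate_rest section_red section_green section_yellow section_black pad_red pad_green pad_yellow steel_cup".split():
    z={'cover_plate':.028,'pad_red':.02,'pad_green':.02,'pad_yellow':.02}.get(k,0)
    for m in bot.mark_of(k,n)[:3]:
        r,c=m["at"][0]*480,m["at"][1]*640
        print(n,k,round(m["score"],2),round(r),round(c),back(n,r,c,z).round(4))
print(bot.read_state()["time"])
E
```

```text
top 557.3795346854686 311.4833577771091 248.0091432475729 [ 0.478 -0.061  0.98 ] [[0.02, -1.0, 0.0], [-1.0, -0.02, -0.07], [0.07, -0.0, -1.0]]
side 472.15047665173466 313.78753276458383 235.54466241317402 [ 0.24  -0.663  0.586] [[0.88, -0.47, -0.02], [-0.31, -0.55, -0.77], [0.35, 0.69, -0.64]]
top cover_plate 0.74 297 231 [0.4558 0.0725 0.028 ]
top plate_rest 0.88 190 249 [0.6458 0.0498 0.    ]
top section_red 0.8 213 443 [ 0.6117 -0.2944  0.    ]
top section_red 0.65 321 428 [ 0.4213 -0.2697  0.    ]
top section_red 0.5 279 419 [ 0.4946 -0.2524  0.    ]
top section_green 0.49 273 374 [ 0.5027 -0.1729  0.    ]
top section_yellow 0.65 310 389 [ 0.4392 -0.2011  0.    ]
top section_black 0.71 317 339 [ 0.4244 -0.114   0.    ]
top pad_red 0.56 304 191 [0.4423 0.1409 0.02  ]
top pad_green 0.49 299 224 [0.4527 0.0861 0.02  ]
top pad_yellow 0.52 293 252 [0.4644 0.0383 0.02  ]
top steel_cup 0.73 216 350 [ 0.6023 -0.13    0.    ]
side cover_plate 0.88 209 240 [0.4554 0.091  0.028 ]
side plate_rest 0.83 205 334 [0.6447 0.0413 0.    ]
side section_red 0.92 322 416 [ 0.6025 -0.2982  0.    ]
side section_red 0.85 332 346 [ 0.4946 -0.2618  0.    ]
side section_red 0.85 359 305 [ 0.4152 -0.2763  0.    ]
side section_green 0.48 294 326 [ 0.5065 -0.1759  0.    ]
side section_yellow 0.51 322 293 [ 0.4311 -0.203   0.    ]
side section_black 0.53 289 265 [ 0.4197 -0.1144  0.    ]
side pad_green 0.36 215 240 [0.4507 0.0814 0.02  ]
side pad_yellow 0.43 225 251 [0.4577 0.0398 0.02  ]
side steel_cup 0.94 261 357 [ 0.5966 -0.1305  0.    ]
1.1
```

View pics/top0.png

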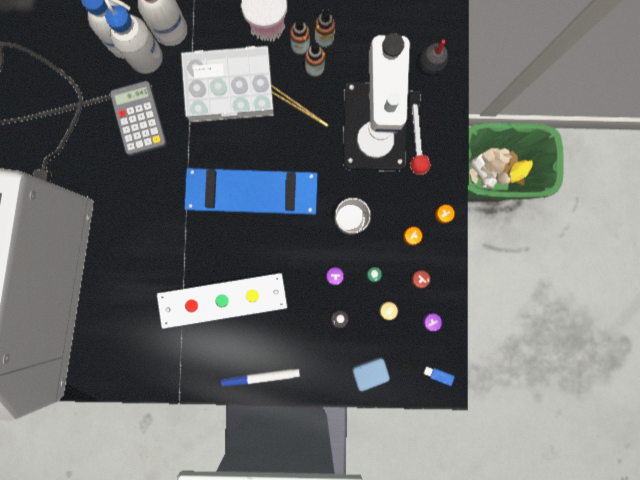

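View pics/side0.png

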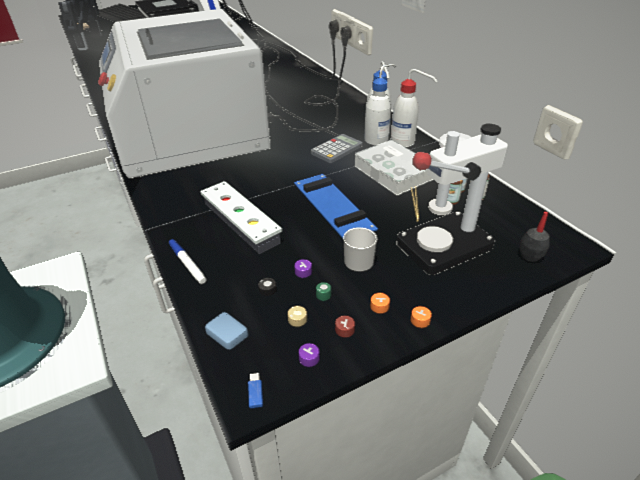

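```bash
python3 - <<'E'
import cv2
im=cv2.imread("pics/top0.png")[190:345,150:470]
cv2.imwrite("pics/topcrop.png",cv2.resize(im,None,fx=2.5,fy=2.5,interpolation=cv2.INTER_CUBIC))
E
```

```text
(no output)
```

View pics/topcrop.png

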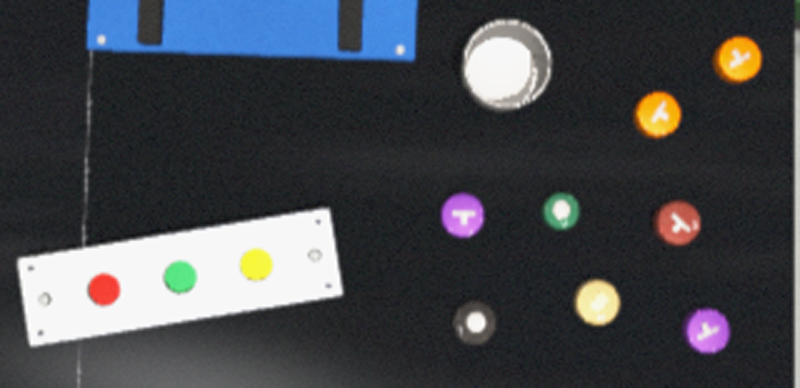

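The pictures show the plate at top-view (222,301), with its windows red, green and yellow at columns 191, 222 and 252. The stand is at (250,191).

- **Red candidates:** brick red (421,279), orange (445,213) and (413,236), purple (335,276) and (433,322). Only (421,279) is brick red; the enlarged crop confirms it.
- **Other sections:** green (374,274), yellow (389,311), black (340,319).

Next I'll fit the poses accurately from colour masks.

```bash
cat > fit.py <<'E'
from h import *
from scipy.optimize import least_squares
a=np.linspace(0,2*np.pi,60)
def disc(r,h): return np.array([[r*np.cos(t),r*np.sin(t),z] for t in a for z in(0,h)])
def boxp(x,y,h): return np.array([[i*x/2,j*y/2,z] for i in(-1,1) for j in(-1,1) for z in(0,h)])
def mom(cn):
    m=cv2.moments(cn); an=.5*np.arctan2(2*m['mu11'],m['mu20']-m['mu02'])
    return m['m10']/m['m00'],m['m01']/m['m00'],an,m['m00']
def fit(n,im,seed,lo,hi,pts,z,x0,turn=False):
    hsv=cv2.cvtColor(im,cv2.COLOR_RGB2HSV); mk=cv2.inRange(hsv,lo,hi)
    mk=cv2.morphologyEx(mk,cv2.MORPH_CLOSE,np.ones((5,5)))
    L=cv2.connectedComponentsWithStats(mk)
    d=[np.hypot(*(c-seed[::-1])) if s[4]>40 else 1e9 for c,s in zip(L[3],L[2])]; d[0]=1e9
    cs,_=cv2.findContours((L[1]==np.argmin(d)).astype(np.uint8),cv2.RETR_EXTERNAL,cv2.CHAIN_APPROX_NONE)
    # contour passes through pixel centres: use filled pixel moments of the hull
    hull=np.zeros(mk.shape,np.uint8); cv2.fillConvexPoly(hull,cv2.convexHull(max(cs,key=len)),1)
    m=cv2.moments(hull,True); t=(m['m10']/m['m00'],m['m01']/m['m00'],.5*np.arctan2(2*m['mu11'],m['mu20']-m['mu02']),m['m00'])
    def pr(p):
        c,s=np.cos(p[2]),np.sin(p[2]); P=pts@np.array([[c,s,0],[-s,c,0],[0,0,1]])+[p[0],p[1],z]
        return mom(cv2.convexHull(np.array([proj(n,q)[::-1] for q in P],np.float32)))
    def f(p):
        p=np.r_[p,0][:3]; v=pr(p); e=[v[0]-t[0],v[1]-t[1]]
        if turn: e.append(60*np.sin(v[2]-t[2]))
        return e
    s=least_squares(f,x0 if turn else x0[:2],diff_step=1e-3).x
    return s.round(4),round(t[3]/pr(np.r_[s,0][:3])[3],2)
C=dict(red=((0,110,60),(6,230,230)),green=((65,80,30),(95,255,200)),yellow=((12,50,120),(28,190,255)))
S=dict(red=(.015,.018),green=(.0125,.020),yellow=(.015,.017))
E
python3 - <<'E'
from fit import *
X={'red':(.4946,-.256,0),'green':(.504,-.174,0),'yellow':(.435,-.202,0)}
for n in("top","side"):
    im=bot.read_camera(n)
    for k in X: print(n,k,fit(n,im,proj(n,X[k]),*C[k],disc(*S[k]),0,X[k]))
    print(n,"plate",fit(n,im,proj(n,(.455,.085,.036)),(0,0,165),(180,40,255),boxp(.058,.212,.008),.028,(.455,.085,.16),True))
    print(n,"rest",fit(n,im,proj(n,(.645,.045,0)),(100,120,60),(125,255,255),boxp(.074,.232,.006),0,(.645,.045,.0),True))
    for k,lo,hi,p in(("pr",(0,180,150),(6,255,255),(.4423,.14)),("pg",(55,120,120),(75,255,255),(.4527,.087)),("py",(25,150,150),(34,255,255),(.462,.036))):
        print(n,k,fit(n,im,proj(n,(*p,.036)),lo,hi,disc(.011,.0001),.035,(*p,0)))
s=bot.read_state(); print(s["time"],s["tool_pos"],s["tcp_rot"],s["width"])
from scipy.spatial.transform import Rotation as R
print(R.from_rotvec(s["tcp_rot"]).as_matrix().round(3))
E
```

```text
top red (array([ 0.4944, -0.2534]), 1.08)
top green (array([ 0.5001, -0.1717]), 1.2)Traceback (most recent call last):
  File "<stdin>", line 5, in <module>
  File "fit.py", line 25, in fit
    s=least_squares(f,x0 if turn else x0[:2],diff_step=1e-3).x
      ~~~~~~~~~~~~~^^^^^^^^^^^^^^^^^^^^^^^^^^^^^^^^^^^^^^^^^
    return func(*args, **kwargs)
    vector_fun = VectorFunction(
        fun_wrapped,
    ...<6 lines>...
        workers=workers
    )
    self._update_fun()
    ~~~~~~~~~~~~~~~~^^
    self.f = self.fun_wrapped(xp_copy(self.x))
             ~~~~~~~~~~~~~~~~^^^^^^^^^^^^^^^^^
    return np.atleast_1d(self.fun(x))
                         ~~~~~~~~^^^
    return self.f(x, *self.args, **self.kwargs)
           ~~~~~~^^^^^^^^^^^^^^^^^^^^^^^^^^^^^^
  File "fit.py", line 22, in f
    p=np.r_[p,0][:3]; v=pr(p); e=[v[0]-t[0],v[1]-t[1]]
                        ~~^^^
  File "fit.py", line 20, in pr
    return mom(cv2.convexHull(np.array([proj(n,q)[::-1] for q in P],np.float32)))
                                        ~~~~^^^^^
  File "h.py", line 10, in proj
    f,cx,cy,R,t=cam(n); c=R@np.array(X)+t
                ~~~^^^
  File "h.py", line 4, in cam
    i=bot.camera_info(n); f=240/np.tan(np.radians(i["vertical_fov"])/2)
ValueError: time passes only in moves, steps and waits
```

```bash
sed -i 's/^def cam(n)/import functools\n@functools.cache\ndef cam(n)/' h.py
cat > all.py <<'E'
from fit import *
X={'red':(.4946,-.256,0),'green':(.504,-.174,0),'yellow':(.435,-.202,0)}
for n in("top","side"):
    im=bot.read_camera(n)
    for k in X: print(n,k,fit(n,im,proj(n,X[k]),*C[k],disc(*S[k]),0,X[k]))
    print(n,"plate",fit(n,im,proj(n,(.455,.085,.036)),(0,0,165),(180,40,255),boxp(.058,.212,.008),.028,(.455,.085,.16),True))
    print(n,"rest",fit(n,im,proj(n,(.645,.045,0)),(100,120,60),(125,255,255),boxp(.074,.232,.006),0,(.645,.045,.0),True))
    for k,lo,hi,p in(("pr",(0,180,150),(6,255,255),(.4423,.14)),("pg",(55,120,120),(75,255,255),(.4527,.087)),("py",(25,150,150),(34,255,255),(.462,.036))):
        print(n,k,fit(n,im,proj(n,(*p,.036)),lo,hi,disc(.011,.0001),.035,(*p,0)))
s=bot.read_state(); print(s["time"],s["tool_pos"],s["tcp_rot"],s["width"])
from scipy.spatial.transform import Rotation as R
print(R.from_rotvec(s["tcp_rot"]).as_matrix().round(3))
E
python3 all.py
```

```text
top red (array([ 0.4947, -0.2534]), 1.06)
top green (array([ 0.5007, -0.1717]), 1.18)
top yellow (array([ 0.4381, -0.1986]), 1.02)
top plate (array([0.4504, 0.0873, 0.1824]), 1.06)
top rest (array([ 0.6435,  0.0468, -0.0126]), 1.07)
top pr (array([0.4414, 0.1382]), 0.74)
top pg (array([0.4505, 0.0871]), 0.86)
top py (array([0.46  , 0.0356]), 0.84)
side red (array([ 0.495 , -0.2559]), 1.0)
side green (array([ 0.5006, -0.1749]), 1.07)
side yellow (array([ 0.4392, -0.2006]), 0.96)
side plate (array([0.4513, 0.0837, 0.1821]), 1.02)
side rest (array([0.6441, 0.0474, 0.    ]), 0.99)
side pr (array([ 0.5458, -0.08  ]), 4141.6)
side pg (array([ 0.5458, -0.08  ]), 4141.6)
side py (array([ 0.5458, -0.08  ]), 4141.6)
1.25 [0.30256977 0.60339621 0.23127698] [7.23496515e-01 3.05714181e+00 1.41262434e-05] 0.9996472301807228
[[-0.894  0.448  0.   ]
 [ 0.448  0.894  0.   ]
 [-0.     0.    -1.   ]]
```

```bash
python3 - <<'E'
from h import *
for c,r in((123,178),(270,150),(272,140),(240,215)): print("base side",c,r,back("side",r,c,0).round(3))
for c,r in((92,200),(63,400),(20,415)):
  for z in(0,.15,.25,.35): print("top",c,r,z,back("top",r,c,z).round(3))
for c,r in((108,45),(265,40),(118,20)):
  for z in(.15,.2,.25,.3): print("side top edge",c,r,z,back("side",r,c,z).round(3))
print("tcp in side",proj("side",(.303,.603,.231)),proj("side",(.303,.603,.4)))
E
```

```text
base side 123 178 [0.271 0.378 0.   ]
base side 270 150 [0.623 0.327 0.   ]
base side 272 140 [0.649 0.373 0.   ]
base side 240 215 [0.459 0.107 0.   ]
top 92 200 0 [0.622 0.328 0.   ]
top 92 200 0.15 [0.6   0.268 0.15 ]
top 92 200 0.25 [0.585 0.228 0.25 ]
top 92 200 0.35 [0.57  0.189 0.35 ]
top 63 400 0 [0.272 0.361 0.   ]
top 63 400 0.15 [0.304 0.296 0.15 ]
top 63 400 0.25 [0.325 0.253 0.25 ]
top 63 400 0.35 [0.346 0.21  0.35 ]
top 20 415 0 [0.246 0.434 0.   ]
top 20 415 0.15 [0.281 0.358 0.15 ]
top 20 415 0.25 [0.305 0.308 0.25 ]
top 20 415 0.35 [0.329 0.257 0.35 ]
side top edge 108 45 0.15 [0.362 0.886 0.15 ]
side top edge 108 45 0.2 [0.348 0.708 0.2  ]
side top edge 108 45 0.25 [0.334 0.531 0.25 ]
side top edge 108 45 0.3 [0.32  0.353 0.3  ]
side top edge 265 40 0.15 [0.777 0.684 0.15 ]
side top edge 265 40 0.2 [0.715 0.529 0.2  ]
side top edge 265 40 0.25 [0.654 0.375 0.25 ]
side top edge 265 40 0.3 [0.592 0.22  0.3  ]
side top edge 118 20 0.15 [0.436 1.146 0.15 ]
side top edge 118 20 0.2 [0.414 0.939 0.2  ]
side top edge 118 20 0.25 [0.391 0.731 0.25 ]
side top edge 118 20 0.3 [0.369 0.524 0.3  ]
tcp in side [47.05915671 91.7967642 ] [-33.71413445  66.59874978]
```

```bash
python3 -c "
import cv2
im=cv2.imread('pics/side0.png')[0:200,30:300]
cv2.imwrite('pics/sidecrop.png',cv2.resize(im,None,fx=2.9,fy=2.9,interpolation=cv2.INTER_CUBIC))"
```

```text
(no output)
```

View pics/sidecrop.png

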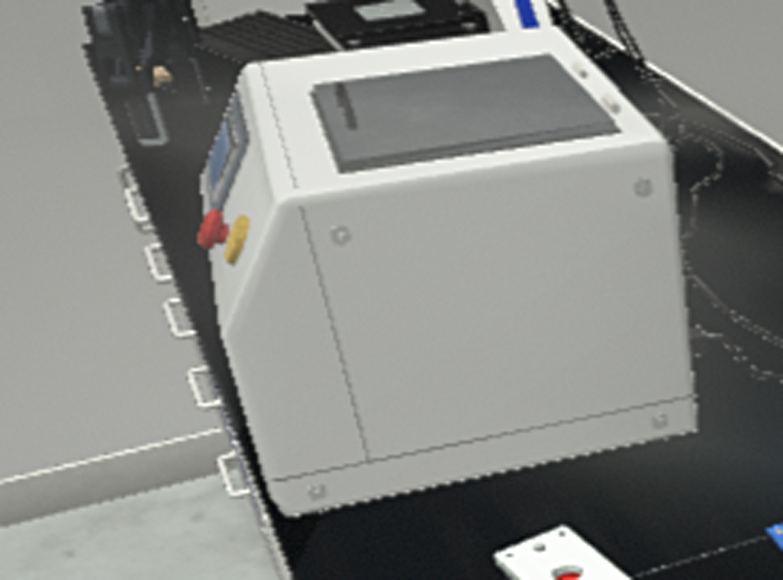

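The enlarged crop shows the gripper standing beside the white box at about side-view (85,40). The box is roughly 0.26 m high, so I'll lift first and then cross over it.

Emit:
{"api": "servo_tool", "payload": {"series": [[0, 0, 0.95, 0, 0, 0, 0], [0, 0, 0.95, 0, 0, 0, 0], [0, 0, 0.95, 0, 0, 0, 0], [0, 0, 0.95, 0, 0, 0, 0], [0.5, -1, 0.95, 0, 0, -0.15, 0], [0.5, -1, 0.95, 0, 0, -0.15, 0], [0.5, -1, 0.95, 0, 0, -0.15, 0], [0.5, -1, 0.95, 0, 0, -0.15, 0], [0.5, -1, 0.95, 0, 0, -0.15, 0]]}}

```text
time: 2.15
tool_pos: [0.3787, 0.4514, 0.3739]
tcp_rot: [1.421, 2.802, 0.001]
wrist_force: [-0.3, -0.7, 0.4]
width: 1.003
grip_force: 0.0
```

Emit:
{"api": "servo_tool", "payload": {"series": [[0.49, -1, 0, 0, 0, -0.146, 0], [0.49, -1, 0, 0, 0, -0.146, 0], [0.49, -1, 0, 0, 0, -0.146, 0], [0.49, -1, 0, 0, 0, -0.146, 0], [0.49, -1, 0, 0, 0, -0.146, 0]]}}

```text
time: 2.65
tool_pos: [0.4519, 0.3027, 0.3736]
tcp_rot: [-2.019, -2.407, -0.0]
wrist_force: [-0.3, 0.3, -0.2]
width: 1.001
grip_force: 0.0
```

Emit:
{"api": "servo_tool", "payload": {"series": [[0, -1, 0, 0, 0, 0, 0], [0, -1, 0, 0, 0, 0, 0], [0, -1, 0, 0, 0, 0, 0], [0, -1, 0, 0, 0, 0, 0], [0, -1, -1, 0, 0, 0, 0], [0, -1, -1, 0, 0, 0, 0], [0, -1, -1, 0, 0, 0, 0], [0, -1, -1, 0, 0, 0, 0]]}}

```text
time: 3.45
tool_pos: [0.4441, 0.1537, 0.2147]
tcp_rot: [-2.007, -2.402, 0.022]
wrist_force: [-0.6, -0.1, -1.6]
width: 0.999
grip_force: 0.0
```

Emit:
{"api": "servo_tool", "payload": {"series": [[0, -0.453, 0, 0, 0, 0.002, 0], [0, -0.453, 0, 0, 0, 0.002, 0], [0, -0.453, -0.9, 0, 0, 0.002, 0], [0, -0.453, -0.9, 0, 0, 0.002, 0], [0, -0.453, -0.9, 0, 0, 0.002, 0], [0, -0.453, -0.9, 0, 0, 0.002, 0], [0, -0.453, -0.9, 0, 0, 0.002, 0]]}}

```text
time: 4.15
tool_pos: [0.453, 0.0867, 0.0909]
tcp_rot: [2.007, 2.415, 0.003]
wrist_force: [0.4, 0.1, 0.4]
width: 0.994
grip_force: 0.0
```

```bash
python3 -c "
from h import *
save('side','s1',(150,290,180,340),4.9)
s=bot.read_state();print(s['tool_pos'],s['tcp_rot'])"
```

```text
[0.4540994  0.08674361 0.09201988] [2.0063965  2.41352783 0.00584129]
```

View pics/s1.png

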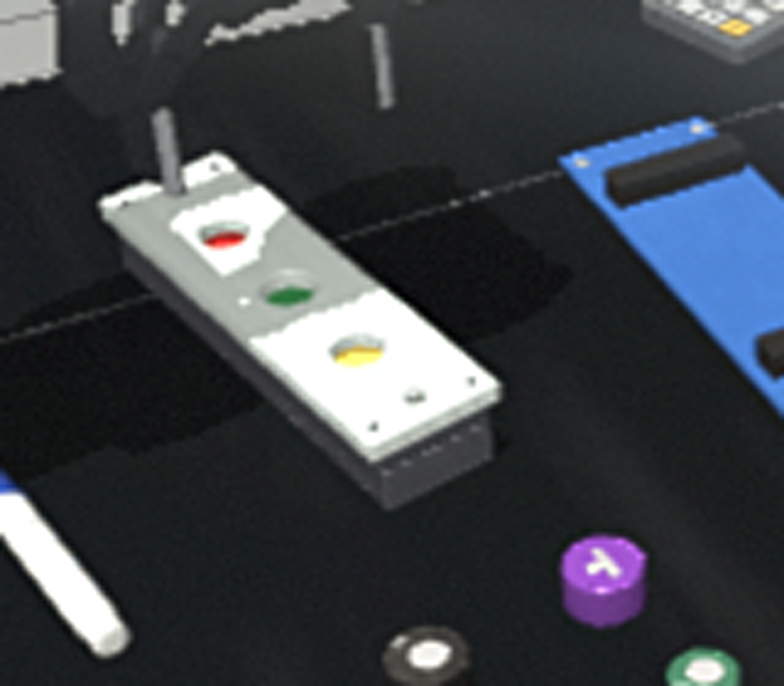

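Emit:
{"api": "servo_tool", "payload": {"series": [[0, 0, -0.25, 0, 0, 0, 0], [0, 0, -0.4, 0, 0, 0, 0], [0, 0, -0.54, 0, 0, 0, 0], [0, 0, -0.54, 0, 0, 0, 0], [0, 0, -0.54, 0, 0, 0, 0], [0, 0, -0.54, 0, 0, 0, 0], [0, 0, -0.54, 0, 0, 0, 0]], "newtons": 25}}

```text
time: 4.9
tool_pos: [0.4531, 0.0858, 0.0098]
tcp_rot: [2.008, 2.413, 0.005]
wrist_force: [0.3, 0.2, 0.9]
width: 0.998
grip_force: 0.0
```

Emit:
{"api": "servo_tool", "payload": {"series": [[0, 0, 0, 0, 0, 0, 0.26], [0, 0, 0, 0, 0, 0, 0.26], [0, 0, 0, 0, 0, 0, 0.26], [0, 0, 0, 0, 0, 0, 0.28], [0, 0, 0, 0, 0, 0, 0.3], [0, 0, 0, 0, 0, 0, 0.3], [0, 0, 0, 0, 0, 0, 0.32], [0, 0, 0, 0, 0, 0, 0.32], [0, 0, 0, 0, 0, 0, 0.34], [0, 0, 0, 0, 0, 0, 0.34], [0, 0, 0, 0, 0, 0, 0.34]]}}

```text
time: 6.0
tool_pos: [0.451, 0.0854, 0.0079]
tcp_rot: [-2.01, -2.414, 0.0]
wrist_force: [-1.6, 0.1, 2.1]
width: 0.674
grip_force: 27.2
```

Emit:
{"api": "servo_tool", "payload": {"series": [[0, 0, 0, 0, 0, 0, 0.6], [0, 0, 0, 0, 0, 0, 0.6], [0, 0, 0, 0, 0, 0, 0.6], [0, 0, 0.03, 0, 0, 0, 0.6], [0, 0, 0.06, 0, 0, 0, 0.6], [0, 0, 0.09, 0, 0, 0, 0.6], [0, 0, 0.12, 0, 0, 0, 0.6], [0, 0, 0.15, 0, 0, 0, 0.6], [0, 0, 0.2, 0, 0, 0, 0.6], [0, 0, 0.27, 0, 0, 0, 0.6], [0, 0, 0.34, 0, 0, 0, 0.6], [0, 0, 0.4, 0, 0, 0, 0.6], [0, 0, 0.4, 0, 0, 0, 0.6]], "newtons": 70}}

```text
time: 7.3
tool_pos: [0.4527, 0.0857, 0.0698]
tcp_rot: [2.008, 2.413, 0.005]
wrist_force: [0.1, -1.1, -1.9]
width: 0.664
grip_force: 74.8
```

```bash
python3 -c "
from h import *
save('side','s2',(90,290,180,440),3)
s=bot.read_state();print(s['tool_pos'],s['tcp_rot'],s['wrist_force'],s['torque'])"
```

```text
[0.4520652  0.08557078 0.06895651] [2.00885966 2.41315963 0.00293199] [-0.45455241 -0.48884968 -2.38246695] [0.02104814 0.02174617 0.02428074]
```

View pics/s2.png

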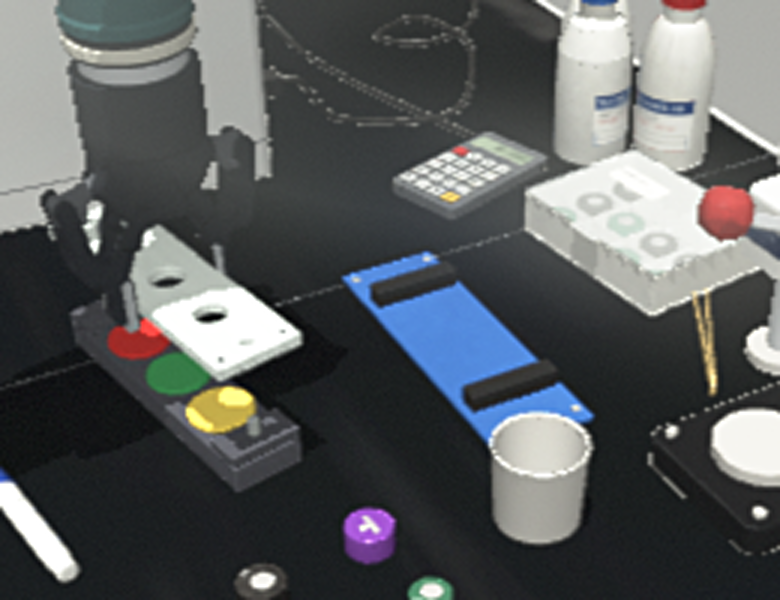

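The crop shows the plate lifted level and clear of the dowels. The bare pads (red, green, yellow) are visible on the block, and the stand is free.

Emit:
{"api": "servo_tool", "payload": {"series": [[0.15, 0, 0.05, 0, 0, -0.01, 0.6], [0.35, -0.05, 0.05, 0, 0, -0.02, 0.6], [0.55, -0.1, 0.05, 0, 0, -0.04, 0.6], [0.75, -0.15, 0.05, 0, 0, -0.06, 0.6], [0.9, -0.2, 0.05, 0, 0, -0.062, 0.6], [1, -0.27, 0.05, 0, 0, -0.062, 0.6]]}}

```text
time: 7.95
tool_pos: [0.6025, 0.0448, 0.0746]
tcp_rot: [-2.235, -2.207, 0.0]
wrist_force: [-0.3, -0.1, -1.5]
width: 0.662
grip_force: 75.0
```

Emit:
{"api": "servo_tool", "payload": {"series": [[0.14, 0, 0, 0, 0, 0, 0.6], [0.287, 0, 0, 0, 0, 0, 0.6], [0.287, 0, 0, 0, 0, 0, 0.6], [0.287, 0, 0, 0, 0, 0, 0.6], [0.287, 0, 0, 0, 0, 0, 0.6]]}}

```text
time: 8.45
tool_pos: [0.6427, 0.045, 0.0743]
tcp_rot: [-2.234, -2.207, 0.003]
wrist_force: [-0.3, 1.1, -2.7]
width: 0.664
grip_force: 75.1
```

```bash
python3 -c "
from h import *
save('top','t3',(100,340,130,430),2.6)
s=bot.read_state();print(s['tool_pos'],s['tcp_rot'],s['wrist_force'])"
```

```text
[0.64272119 0.04501946 0.07453496] [-2.23400237 -2.2068571   0.00229991] [-0.46674438 -0.21681585 -2.24874644]
```

View pics/t3.png

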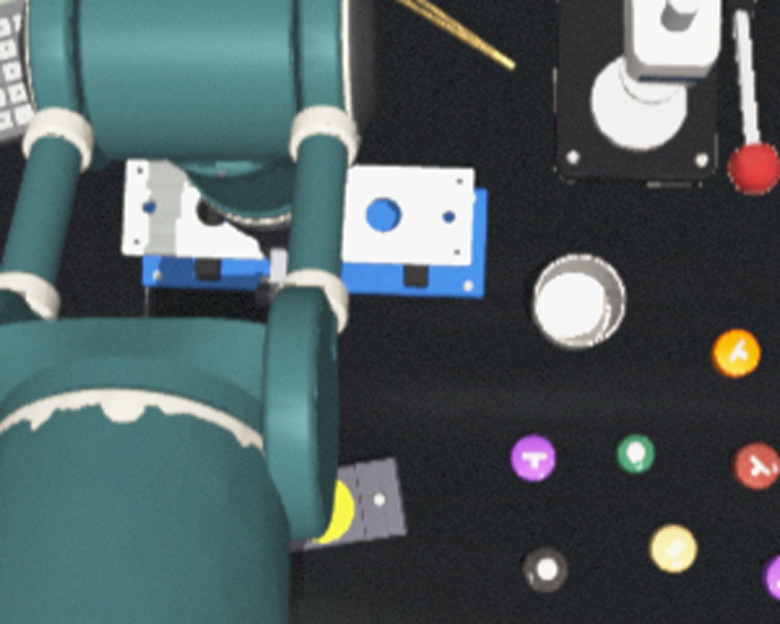

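```bash
python3 -c "
from h import *
P=[back('top',100+r/2.6,130+c/2.6,.1025) for c,r in((126,158),(476,168),(472,267),(121,254))]
c=sum(P)/4; e=(P[0]+P[3]-P[1]-P[2])/2; print(c, np.degrees(np.arctan2(-e[0],e[1])),np.hypot(*e[:2]))
Q=[back('top',100+r/2.6,130+c/2.6,.006) for c,r in((143,287),(484,297))]
e=Q[0]-Q[1];print(Q,np.degrees(np.arctan2(-e[0],e[1])),np.hypot(*e[:2]))
s=bot.read_state();
"
```

```text
[0.6415672 0.0455722 0.1025   ] -0.6650018332134668 0.21443258291482556
[array([0.60582225, 0.16103404, 0.006     ]), array([ 0.60393323, -0.06962907,  0.006     ])] -0.46921454520753647 0.23067084687857908
```

Emit:
{"api": "servo_tool", "payload": {"series": [[0.007, 0.004, -0.1, 0, 0, 0, 0.6], [0.007, 0.004, -0.2, 0, 0, 0, 0.6], [0.007, 0.004, -0.3, 0, 0, 0, 0.6], [0.007, 0.004, -0.38, 0, 0, 0, 0.6], [0.007, 0.004, -0.43, 0, 0, 0, 0.6], [0.007, 0.004, -0.455, 0, 0, 0, 0.6], [0.007, 0.004, -0.46, 0, 0, 0, 0.6], [0.007, 0.004, -0.46, 0, 0, 0, 0.6], [0.007, 0.004, -0.46, 0, 0, 0, 0.6]]}}

```text
time: 9.4
tool_pos: [0.646, 0.0456, 0.0071]
tcp_rot: [2.234, 2.207, 0.002]
wrist_force: [-0.1, 0.4, -1.5]
width: 0.66
grip_force: 75.1
```

Emit:
{"api": "servo_tool", "payload": {"series": [[0, 0, -0.007, 0, 0, 0, 0.6], [0, 0, -0.014, 0, 0, 0, 0.6], [0, 0, -0.014, 0, 0, 0, 0.6]]}}

```text
time: 9.7
tool_pos: [0.6452, 0.0455, 0.0043]
tcp_rot: [2.235, 2.208, 0.0]
wrist_force: [-0.1, 0.1, -2.7]
width: 0.662
grip_force: 75.1
```

```bash
python3 -c "
from h import *
save('side','s4',(150,270,270,420),5)
s=bot.read_state();print(s['tool_pos'],s['wrist_force'])"
```

```text
[0.64511511 0.04553935 0.00423654] [-0.39172077 -0.3338017  -1.92188584]
```

View pics/s4.png

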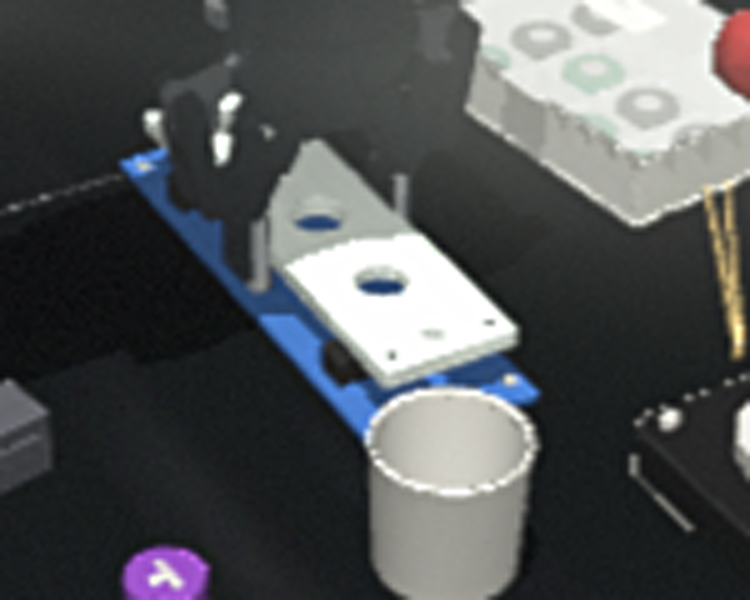

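Still about 4 mm above the bars, with no contact. I'll keep lowering in 1 mm steps.

Emit:
{"api": "servo_tool", "payload": {"series": [[0, 0, -0.007, 0, 0, 0, 0.6], [0, 0, -0.007, 0, 0, 0, 0.6], [0, 0, -0.007, 0, 0, 0, 0.6]]}}

```text
time: 10.05
tool_pos: [0.6451, 0.0455, 0.003]
tcp_rot: [-2.235, -2.207, 0.0]
wrist_force: [-0.2, -0.0, -1.3]
width: 0.665
grip_force: 75.1
```

Emit:
{"api": "servo_tool", "payload": {"series": [[0, 0, -0.007, 0, 0, 0, 0.6], [0, 0, -0.007, 0, 0, 0, 0.6], [0, 0, -0.007, 0, 0, 0, 0.6]]}}

```text
time: 10.35
tool_pos: [0.6451, 0.0455, 0.002]
tcp_rot: [-2.235, -2.208, 0.0]
wrist_force: [-0.9, -0.1, -1.5]
width: 0.659
grip_force: 75.1
```

Emit:
{"api": "servo_tool", "payload": {"series": [[0, 0, -0.007, 0, 0, 0, 0.6], [0, 0, -0.007, 0, 0, 0, 0.6], [0, 0, -0.007, 0, 0, 0, 0.6]]}}

```text
time: 10.65
tool_pos: [0.6453, 0.0455, 0.0019]
tcp_rot: [2.235, 2.208, 0.0]
wrist_force: [-3.2, 0.0, 6.0]
width: 0.661
grip_force: 79.4
```

Emit:
{"api": "servo_tool", "payload": {"series": [[0, 0, 0.004, 0, 0, 0, 0.3], [0, 0, 0.004, 0, 0, 0, 0.2], [0, 0, 0.004, 0, 0, 0, 0.1], [0, 0, 0.004, 0, 0, 0, 0.05], [0, 0, 0.004, 0, 0, 0, 0.05], [0, 0, 0.1, 0, 0, 0, 0.05], [0, 0, 0.3, 0, 0, 0, 0.05], [0, 0, 0.6, 0, 0, 0, 0.05], [0, 0, 1, 0, 0, 0, 0.05], [0, 0, 1, 0, 0, 0, 0.3], [-0.6, -0.8, 1, 0, 0, 0, 0.45], [-0.6, -1, 1, 0, 0, 0, 0.45], [-0.6, -1, 1, 0, 0, 0, 0.45], [-0.6, -1, 1, 0, 0, 0, 0.45], [-0.6, -1, 1, 0, 0, 0, 0.45], [-0.6, -1, 1, 0, 0, 0, 0.45]]}}

```text
time: 12.25
tool_pos: [0.5552, -0.1048, 0.1517]
tcp_rot: [2.237, 2.205, 0.002]
wrist_force: [-0.3, 0.1, -0.1]
width: 0.553
grip_force: 0.0
```

```bash
cat > look.py <<'E'
from fit import *
n="top"; im=bot.read_camera(n); cv2.imwrite("pics/t5.png",cv2.resize(im[130:350,140:460,::-1],None,fx=2.5,fy=2.5,interpolation=cv2.INTER_CUBIC))
print("plate",fit(n,im,proj(n,(.644,.045,.028)),(0,0,165),(180,40,255),boxp(.058,.212,.008),.02,(.644,.045,.001),True))
print("rest",fit(n,im,proj(n,(.644,.045,.0)),(100,120,60),(125,255,255),boxp(.074,.232,.006),0,(.644,.045,.001),True))
for m in ("top","side"):
  im=bot.read_camera(m)
  for k,lo,hi,p in(("pr",(0,150,90),(6,255,255),(.4423,.138)),("pg",(50,120,60),(75,255,255),(.451,.087)),("py",(22,120,90),(34,255,255),(.46,.035))):
    try: print(m,k,fit(m,im,proj(m,(*p,.024)),lo,hi,disc(.022,.004),.02,(*p,0)))
    except Exception as e: print(k,e)
s=bot.read_state(); print(s["tool_pos"],s["tcp_rot"],s["time"])
E
python3 look.py
```

```text
plate (array([0.6448, 0.0723, 0.0231]), 0.84)
rest (array([0.649 , 0.0489, 0.2765]), 0.02)
top pr (array([0.4412, 0.1384]), 0.98)
top pg (array([0.4507, 0.0871]), 0.97)
top py (array([0.4612, 0.0393]), 0.86)
side pr (array([0.4416, 0.1344]), 0.99)
side pg (array([0.4516, 0.0833]), 0.97)
side py (array([0.4599, 0.0325]), 0.99)
[ 0.55583466 -0.10355504  0.15129075] [2.23378904e+00 2.20866657e+00 8.92950628e-04] 12.4
```

View pics/t5.png

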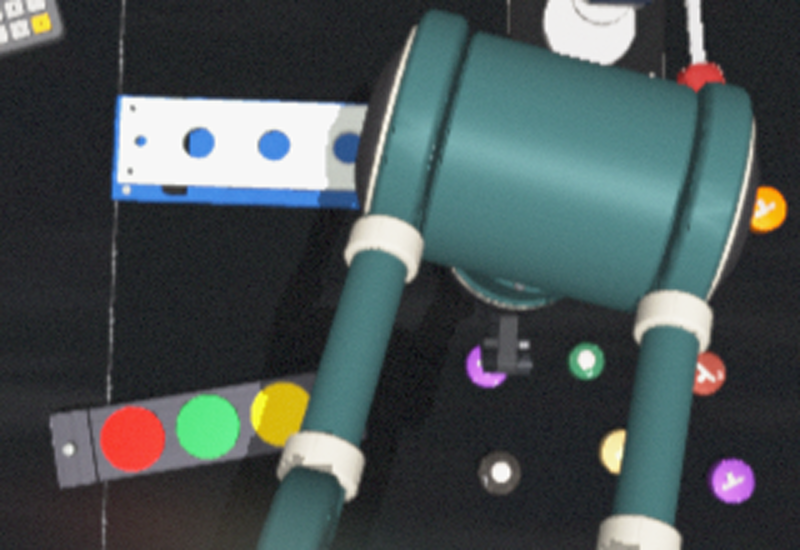

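The stand now carries the plate squarely. The pads read red (133,438), green (207,425) and yellow (280,413) in this crop. Next is the brick-red section, partly hidden by the arm at crop (708,372), equal to the earlier (421,279).

Emit:
{"api": "servo_tool", "payload": {"series": [[-0.4, -1, 0, 0, 0, 0, 0.45], [-0.4, -1, 0, 0, 0, 0, 0.45], [-0.4, -1, 0, 0, 0, 0, 0.45], [-0.4, -1, 0, 0, 0, 0, 0.45], [-0.4, -1, -0.3, 0, 0, 0, 0.45], [-0.4, -1, -0.55, 0, 0, 0, 0.45], [-0.4, -1, -0.55, 0, 0, 0, 0.45], [-0.4, -1, -0.55, 0, 0, 0, 0.45]], "newtons": 30}}

```text
time: 13.2
tool_pos: [0.4953, -0.2532, 0.0681]
tcp_rot: [-2.232, -2.208, 0.001]
wrist_force: [-0.4, -0.6, 0.7]
width: 0.547
grip_force: 0.0
```

```bash
python3 -c "
from h import *
save('side','s6',(240,380,260,440),4.3)
s=bot.read_state();print(s['tool_pos'],s['tcp_rot'],s['width'])"
```

```text
[ 0.49661391 -0.25407756  0.06973107] [2.23283729e+00 2.20829081e+00 8.42786322e-04] 0.5498990009780034
```

View pics/s6.png

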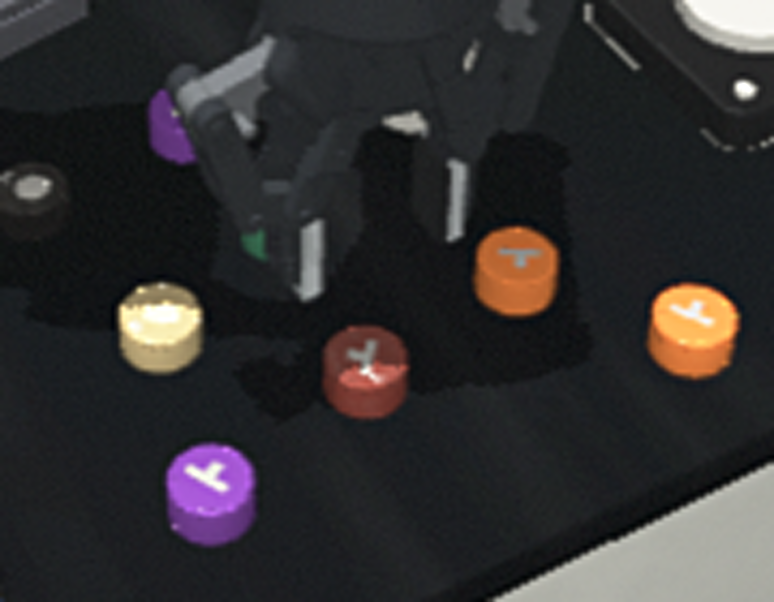

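Emit:
{"api": "servo_tool", "payload": {"series": [[0, 0, -0.15, 0, 0, 0, 0.45], [0, 0, -0.3, 0, 0, 0, 0.45], [0, 0, -0.43, 0, 0, 0, 0.45], [0, 0, -0.43, 0, 0, 0, 0.45], [0, 0, -0.43, 0, 0, 0, 0.45], [0, 0, -0.43, 0, 0, 0, 0.55], [0, 0, -0.43, 0, 0, 0, 0.6], [0, 0, -0.43, 0, 0, 0, 0.65], [0, 0, -0.43, 0, 0, 0, 0.75], [0, 0, -0.43, 0, 0, 0, 0.75], [0, 0, -0.43, 0, 0, 0, 0.75]]}}

```text
time: 14.35
tool_pos: [0.4962, -0.255, 0.0055]
tcp_rot: [2.234, 2.206, 0.001]
wrist_force: [-1.6, 0.2, 5.9]
width: 0.332
grip_force: 29.3
```

Emit:
{"api": "servo_tool", "payload": {"series": [[0, 0, 0.1, 0, 0, 0, 0.9], [0, 0, 0.3, 0, 0, 0, 0.9], [0, 0, 0.6667, 0, 0, 0, 0.9], [0, 0, 0.6667, 0, 0, 0, 0.9], [0, 0.3, 0.6667, 0, 0, 0, 0.9], [0, 0.6, 0.6667, 0, 0, 0, 0.9], [0, 0.85, 0.6667, 0, 0, 0, 0.9], [0, 1, 0.6667, 0, 0, 0, 0.9]]}}

```text
time: 15.15
tool_pos: [0.4945, -0.1021, 0.1044]
tcp_rot: [-2.234, -2.208, -0.001]
wrist_force: [0.8, -0.6, -0.5]
width: 0.332
grip_force: 29.7
```

Emit:
{"api": "servo_tool", "payload": {"series": [[-0.1, 0.3, 0, 0, 0, 0.02, 0.9], [-0.2, 0.6, 0, 0, 0, 0.04, 0.9], [-0.3, 0.85, 0, 0, 0, 0.06, 0.9], [-0.356, 1, 0, 0, 0, 0.062, 0.9]]}}

```text
time: 15.55
tool_pos: [0.4401, 0.0477, 0.1043]
tcp_rot: [-2.006, -2.417, -0.0]
wrist_force: [0.9, -0.2, 0.1]
width: 0.334
grip_force: 29.7
```

Emit:
{"api": "servo_tool", "payload": {"series": [[0, 0.3, 0, 0, 0, 0, 0.9], [0, 0.55, 0, 0, 0, 0, 0.9], [0, 0.607, 0, 0, 0, 0, 0.9], [0, 0.607, -0.2, 0, 0, 0, 0.9], [0, 0.607, -0.35, 0, 0, 0, 0.9], [0, 0.607, -0.43, 0, 0, 0, 0.9], [0, 0.607, -0.46, 0, 0, 0, 0.9], [0, 0.607, -0.46, 0, 0, 0, 0.9], [0, 0.607, -0.46, 0, 0, 0, 0.9]]}}

```text
time: 16.45
tool_pos: [0.4427, 0.1365, 0.036]
tcp_rot: [2.01, 2.413, 0.002]
wrist_force: [-0.2, -0.0, -0.2]
width: 0.335
grip_force: 29.8
```

Emit:
{"api": "servo_tool", "payload": {"series": [[0, 0, -0.02, 0, 0, 0, 0.9], [0, 0, -0.035, 0, 0, 0, 0.9], [0, 0, -0.04, 0, 0, 0, 0.9], [0, 0, -0.04, 0, 0, 0, 0.9]]}}

```text
time: 16.85
tool_pos: [0.4421, 0.1366, 0.0295]
tcp_rot: [2.01, 2.414, 0.001]
wrist_force: [-1.1, -1.1, 3.2]
width: 0.334
grip_force: 30.2
```

Emit:
{"api": "servo_tool", "payload": {"series": [[0, 0, 0, 0, 0, 0, 0.6], [0, 0, 0, 0, 0, 0, 0.55], [0, 0, 0, 0, 0, 0, 0.5], [0, 0, 0.05, 0, 0, 0, 0.45], [0, 0, 0.3, 0, 0, 0, 0.45], [0, 0, 0.6, 0, 0, 0, 0.45], [0, -0.5, 0.8, 0, 0, 0, 0.45], [0, -1, 0.8, 0, 0, 0, 0.45], [0, -1, 0.8, 0, 0, 0, 0.45], [0, -1, 0.8, 0, 0, 0, 0.45]]}}

```text
time: 17.85
tool_pos: [0.4425, -0.0179, 0.1509]
tcp_rot: [2.014, 2.406, 0.0]
wrist_force: [-0.2, 1.2, -0.5]
width: 0.553
grip_force: 0.0
```

Emit:
{"api": "servo_tool", "payload": {"series": [[0.3, -1, 0, 0, 0, -0.062, 0.55], [0.39, -1, 0, 0, 0, -0.062, 0.55], [0.39, -1, 0, 0, 0, -0.062, 0.55], [0.39, -1, 0, 0, 0, -0.062, 0.55], [0.39, -1, 0, 0, 0, -0.062, 0.55]]}}

```text
time: 18.35
tool_pos: [0.5008, -0.1644, 0.1491]
tcp_rot: [-2.238, -2.204, -0.0]
wrist_force: [-0.0, 0.8, -0.9]
width: 0.452
grip_force: 0.0
```

```bash
cat > chk.py <<'E'
from fit import *
import sys
k=sys.argv[1]; p=dict(red=(.4416,.1364,0),green=(.4512,.0852,0),yellow=(.4606,.0341,0))[k]
L=dict(red=((0,110,40),(7,215,200)),green=((60,60,20),(95,255,150)),yellow=((12,50,90),(26,190,255)))[k]
for n in("top","side"):
    im=bot.read_camera(n)
    print(n,fit(n,im,proj(n,(*p[:2],.035)),*L,disc(*S[k]),.024,p))
    r,c=proj(n,(*p[:2],.035)).astype(int)
    cv2.imwrite("pics/chk_%s_%s.png"%(k,n),cv2.resize(im[r-40:r+40,c-50:c+50,::-1],None,fx=5,fy=5,interpolation=cv2.INTER_CUBIC))
a=[cv2.imread("pics/chk_%s_%s.png"%(k,n)) for n in("top","side")]
cv2.imwrite("pics/chk_%s.png"%k,cv2.resize(np.hstack(a),(800,320)))
s=bot.read_state(); print(s["tool_pos"],s["time"],s["wrist_force"])
E
python3 chk.py red
```

```text
top (array([0.4438, 0.136 ]), 1.1)
side (array([0.4404, 0.1258]), 1.44)
[ 0.49950496 -0.16212129  0.1485459 ] 18.45 [-0.94383343  0.42842326 -1.11803061]
```

View pics/chk_red.png

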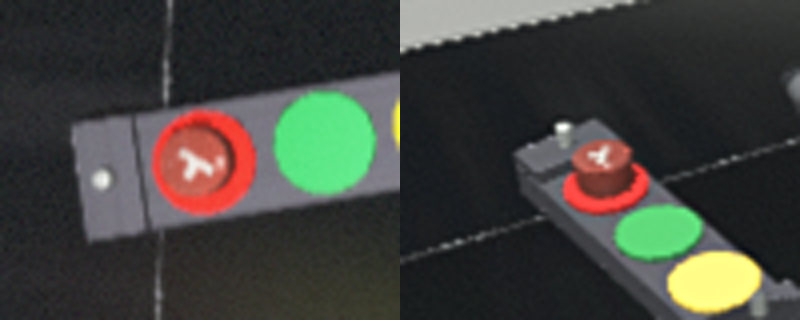

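Red sits centred on its pad: the disc is at crop (196,162) and the pad at (205,162), which matches the expected parallax. Next is green.

Emit:
{"api": "servo_tool", "payload": {"series": [[0.003, -0.066, -0.3, 0, 0, 0, 0.45], [0.003, -0.066, -0.5, 0, 0, 0, 0.45], [0.003, -0.066, -0.5, 0, 0, 0, 0.45], [0.003, -0.066, -0.7, 0, 0, 0, 0.45], [0.003, -0.066, -0.85, 0, 0, 0, 0.45], [0.003, -0.066, -0.954, 0, 0, 0, 0.45], [0.003, -0.066, -0.954, 0, 0, 0, 0.45], [0.003, -0.066, -0.954, 0, 0, 0, 0.55], [0.003, -0.066, -0.954, 0, 0, 0, 0.65], [0.003, -0.066, -0.954, 0, 0, 0, 0.7], [0.003, -0.066, -0.954, 0, 0, 0, 0.8], [0.003, -0.066, -0.954, 0, 0, 0, 0.9], [0.003, -0.066, -0.954, 0, 0, 0, 0.9]]}}

```text
time: 19.75
tool_pos: [0.502, -0.1736, 0.0077]
tcp_rot: [2.234, 2.206, 0.002]
wrist_force: [-0.9, 1.4, 6.7]
width: 0.277
grip_force: 29.2
```

Emit:
{"api": "servo_tool", "payload": {"series": [[0, 0, 0.1, 0, 0, 0, 0.95], [0, 0, 0.3, 0, 0, 0, 0.95], [0, 0, 0.6667, 0, 0, 0, 0.95], [0, 0, 0.6667, 0, 0, 0, 0.95], [0, 0.3, 0.6667, 0, 0, 0, 0.95], [0, 0.6, 0.6667, 0, 0, 0, 0.95], [0, 0.85, 0.6667, 0, 0, 0, 0.95], [0, 1, 0.6667, 0, 0, 0, 0.95]]}}

```text
time: 20.55
tool_pos: [0.5005, -0.0211, 0.1068]
tcp_rot: [2.234, 2.209, 0.001]
wrist_force: [0.6, -0.5, 0.3]
width: 0.277
grip_force: 29.5
```

Emit:
{"api": "servo_tool", "payload": {"series": [[-0.1, 0.3, 0, 0, 0, 0.03, 0.95], [-0.2, 0.55, 0, 0, 0, 0.062, 0.95], [-0.33, 0.723, 0, 0, 0, 0.062, 0.95], [-0.33, 0.723, 0, 0, 0, 0.062, 0.95], [-0.33, 0.723, -0.2, 0, 0, 0.062, 0.95], [-0.33, 0.723, -0.35, 0, 0, 0.062, 0.95], [-0.33, 0.723, -0.45, 0, 0, 0.062, 0.95], [-0.33, 0.723, -0.48, 0, 0, 0.062, 0.95], [-0.33, 0.723, -0.5, 0, 0, 0.062, 0.95], [-0.33, 0.723, -0.5, 0, 0, 0.062, 0.95]]}}

```text
time: 21.55
tool_pos: [0.4522, 0.0848, 0.032]
tcp_rot: [2.01, 2.413, 0.001]
wrist_force: [-0.3, 0.5, 0.2]
width: 0.273
grip_force: 29.6
```

Emit:
{"api": "servo_tool", "payload": {"series": [[0, 0, 0, 0, 0, 0, 0.65], [0, 0, 0, 0, 0, 0, 0.6], [0, 0, 0, 0, 0, 0, 0.55], [0, 0, 0.05, 0, 0, 0, 0.5], [0, 0, 0.3, 0, 0, 0, 0.45], [0, 0, 0.6, 0, 0, 0, 0.45], [0, -0.5, 0.8, 0, 0, 0, 0.45], [0, -1, 0.8, 0, 0, 0, 0.45], [0, -1, 0.8, 0, 0, 0, 0.45], [0, -1, 0.8, 0, 0, 0, 0.45]]}}

```text
time: 22.55
tool_pos: [0.4522, -0.0696, 0.1531]
tcp_rot: [2.013, 2.406, 0.0]
wrist_force: [-0.2, 0.6, -0.2]
width: 0.551
grip_force: 0.0
```

Emit:
{"api": "servo_tool", "payload": {"series": [[-0.08, -0.9, 0, 0, 0, -0.062, 0.45], [-0.08, -0.9, 0, 0, 0, -0.062, 0.45], [-0.08, -0.9, 0, 0, 0, -0.062, 0.45], [-0.08, -0.9, 0, 0, 0, -0.062, 0.45], [-0.08, -0.9, 0, 0, 0, -0.062, 0.45]]}}

```text
time: 23.05
tool_pos: [0.4391, -0.1999, 0.151]
tcp_rot: [-2.237, -2.205, -0.001]
wrist_force: [0.5, 1.0, 0.2]
width: 0.551
grip_force: 0.0
```

```bash
python3 chk.py green
```

```text
top (array([0.4577, 0.0867]), 1.68)
side (array([0.442 , 0.0703]), 1.17)
[ 0.43912198 -0.19866141  0.15079343] 23.15 [ 9.29631457e-01  5.91361384e-02 -5.50330419e-04]
```

View pics/chk_green.png

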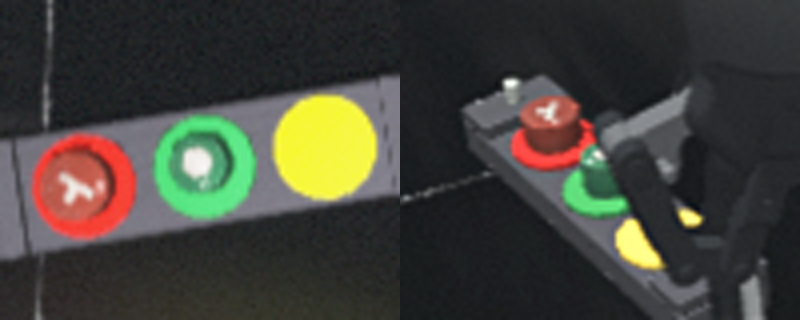

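Green is also centred: the disc is at (199,163) on a pad at (205,166), again with the expected parallax. Next is yellow.

Emit:
{"api": "servo_tool", "payload": {"series": [[-0.003, 0.002, -0.3, 0, 0, 0, 0.45], [-0.003, 0.002, -0.5, 0, 0, 0, 0.45], [-0.003, 0.002, -0.6, 0, 0, 0, 0.45], [-0.003, 0.002, -0.75, 0, 0, 0, 0.45], [-0.003, 0.002, -0.88, 0, 0, 0, 0.45], [-0.003, 0.002, -0.973, 0, 0, 0, 0.45], [-0.003, 0.002, -0.973, 0, 0, 0, 0.45], [-0.003, 0.002, -0.973, 0, 0, 0, 0.5], [-0.003, 0.002, -0.973, 0, 0, 0, 0.6], [-0.003, 0.002, -0.973, 0, 0, 0, 0.65], [-0.003, 0.002, -0.973, 0, 0, 0, 0.75], [-0.003, 0.002, -0.973, 0, 0, 0, 0.9], [-0.003, 0.002, -0.973, 0, 0, 0, 0.9]]}}

```text
time: 24.45
tool_pos: [0.4398, -0.1998, 0.0063]
tcp_rot: [2.235, 2.206, 0.002]
wrist_force: [-0.1, 3.4, 7.0]
width: 0.338
grip_force: 29.4
```

Emit:
{"api": "servo_tool", "payload": {"series": [[0, 0, 0.1, 0, 0, 0, 0.9], [0, 0, 0.3, 0, 0, 0, 0.9], [0, 0, 0.6667, 0, 0, 0, 0.9], [0, 0, 0.6667, 0, 0, 0, 0.9], [0, 0.3, 0.6667, 0, 0, 0, 0.9], [0, 0.6, 0.6667, 0, 0, 0, 0.9], [0, 0.85, 0.6667, 0, 0, 0, 0.9], [0, 1, 0.6667, 0, 0, 0, 0.9]]}}

```text
time: 25.25
tool_pos: [0.4381, -0.0475, 0.1048]
tcp_rot: [-2.234, -2.208, -0.001]
wrist_force: [0.6, -0.4, -0.2]
width: 0.329
grip_force: 29.7
```

Emit:
{"api": "servo_tool", "payload": {"series": [[0.07, 0.25, 0, 0, 0, 0.03, 0.9], [0.143, 0.5, 0, 0, 0, 0.062, 0.9], [0.143, 0.558, 0, 0, 0, 0.062, 0.9], [0.143, 0.558, 0, 0, 0, 0.062, 0.9], [0.143, 0.558, -0.2, 0, 0, 0.062, 0.9], [0.143, 0.558, -0.35, 0, 0, 0.062, 0.9], [0.143, 0.558, -0.45, 0, 0, 0.062, 0.9], [0.143, 0.558, -0.48, 0, 0, 0.062, 0.9], [0.143, 0.558, -0.5, 0, 0, 0.062, 0.9], [0.143, 0.558, -0.5, 0, 0, 0.062, 0.9]]}}

```text
time: 26.25
tool_pos: [0.4602, 0.0331, 0.0307]
tcp_rot: [2.012, 2.413, -0.001]
wrist_force: [0.3, -0.3, -0.8]
width: 0.331
grip_force: 29.8
```

Emit:
{"api": "servo_tool", "payload": {"series": [[0, 0, 0, 0, 0, 0, 0.6], [0, 0, 0, 0, 0, 0, 0.55], [0, 0, 0, 0, 0, 0, 0.5], [0, 0, 0.05, 0, 0, 0, 0.45], [0, 0, 0.3, 0, 0, 0, 0.45], [0, 0, 0.6, 0, 0, 0, 0.45], [0, -0.5, 1, 0, 0, 0, 0.45], [-0.15, -1, 1, 0, 0, 0, 0.45], [-0.15, -1, 1, 0, 0, 0, 0.45], [-0.15, -1, 1, 0, 0, 0, 0.45], [-0.15, -1, 1, 0, 0, 0, 0.45]]}}

```text
time: 27.35
tool_pos: [0.4381, -0.1182, 0.1819]
tcp_rot: [2.012, 2.408, 0.001]
wrist_force: [0.4, -0.9, 0.3]
width: 0.548
grip_force: 0.0
```

Emit:
{"api": "servo_tool", "payload": {"series": [[0, -1, 0.3, 0, 0, 0, 0.45], [0, -1, 0.3, 0, 0, 0, 0.45], [0, -1, 0.3, 0, 0, 0, 0.45], [0, -1, 0.3, 0, 0, 0, 0.45], [0, -1, 0.3, 0, 0, 0, 0.45]]}}

```text
time: 27.85
tool_pos: [0.4381, -0.2663, 0.2253]
tcp_rot: [2.012, 2.412, 0.001]
wrist_force: [0.7, 1.0, -1.2]
width: 0.549
grip_force: 0.0
```

```bash
python3 - <<'E'
from fit import *
n="top"; im=bot.read_camera(n); cv2.imwrite("pics/t9.png",cv2.resize(im[150:350,140:400,::-1],None,fx=3,fy=3,interpolation=cv2.INTER_CUBIC))
print("plate",fit(n,im,proj(n,(.644,.045,.028)),(0,0,165),(180,40,255),boxp(.058,.212,.008),.02,(.644,.045,.001),True))
r,c=proj(n,(.642,.0457,.02)); print(r,c)
print(bot.read_state()["time"])
E
```

```text
plate (array([ 0.6427,  0.0466, -0.0127]), 1.15)
190.03159828427442 250.34334538858596
27.9
```

View pics/t9.png

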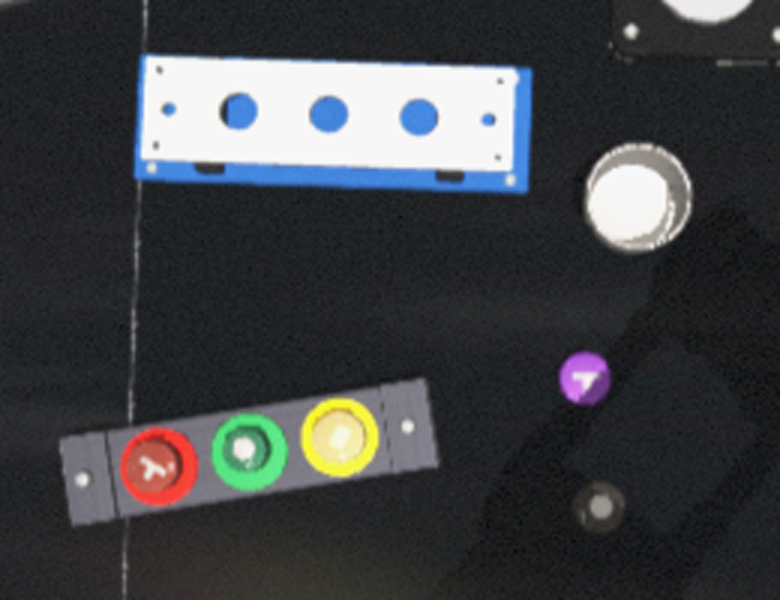

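```bash
python3 - <<'E'
from fit import *
im=bot.read_camera("top").astype(float); R,B=im[...,0],im[...,2]
def edges(p): # half-height crossings
    h=(p.max()+p.min())/2; k=np.where((p[:-1]<h)!=(p[1:]<h))[0]
    return [i+(h-p[i])/(p[i+1]-p[i]) for i in (k[0],k[-1])]
for c in (204,264,296):
    r=edges(R[155:225,c-1:c+2].mean(1)); b=edges(B[155:225,c-1:c+2].mean(1))
    r=[155+x for x in r]; b=[155+x for x in b]
    px=[back("top",r[0],c,.028)[0],back("top",r[1],c,.02)[0],back("top",r[1],c,.028)[0]]; bx=[back("top",b[0],c,.006)[0],back("top",b[1],c,.0)[0]]
    print(c,np.round(px,4),np.round(bx,4),"mid",round((px[0]+px[1])/2,4),round(sum(bx)/2,4))
o=cv2.cvtColor(cv2.imread("pics/top0.png"),cv2.COLOR_BGR2HSV); n=cv2.cvtColor(im.astype(np.uint8),cv2.COLOR_RGB2HSV)
for lab,h in(("before",o),("now",n)):
    m=cv2.inRange(h,(125,80,40),(160,255,255)); L=cv2.connectedComponentsWithStats(m)
    print(lab,[(L[3][i].round(2).tolist(),int(L[2][i,4])) for i in range(1,L[0]) if L[2][i,4]>60])
a=[cv2.imread("pics/top0.png")[262:335,315:365],im[262:335,315:365,::-1]]
cv2.imwrite("pics/cmp.png",cv2.resize(np.hstack(a).astype(np.uint8),None,fx=7,fy=7,interpolation=cv2.INTER_CUBIC))
E
```

```text
204 [0.6764 0.6164 0.6153] [0.6813 0.6076] mid 0.6464 0.6445
264 [0.6752 0.6151 0.614 ] [0.6801 0.6064] mid 0.6452 0.6433
296 [0.6747 0.6145 0.6133] [0.6794 0.6057] mid 0.6446 0.6426
before [([334.4, 275.57], 255), ([432.14, 321.81], 291)]
now [([334.45, 275.48], 249), ([432.05, 321.68], 289)]
```

View pics/cmp.png

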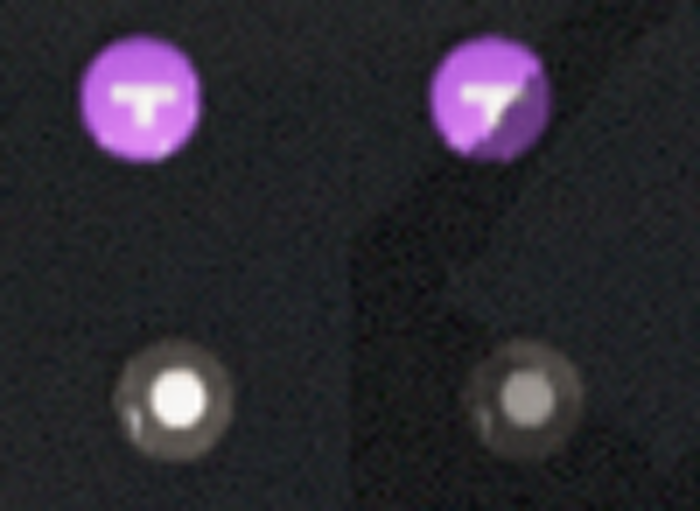

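The purple and black sections haven't moved; only a shadow crosses them. The plate lies within about 2 mm of the stand's centre, and all three discs are centred on their pads.

```bash
python3 -c "
from workcell import bot
print(bot.finish_job())"
```

```text
the job is handed in; nothing more can be done
None
```

The job is handed in: the cover plate lies across both bars of the rest stand, about 2 mm off centre, the red, green and yellow sections stand upright on their own pads, and the black section and cup were left alone; no verdict came back.

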